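# Knock home the sound dowels of a bamboo rack and cull the short one

## Task

One of the three dowels standing in the bamboo rack was cut too short: lift it out and put it in the black reject tray. Then pick up the wooden mallet and, with swift blows rather than a slow push, knock each of the other two dowels down flush with its block; never push those with the gripper itself. Finally stand the mallet back on the cork mat upright on the striking face of its head, and leave the shop goods around the work where they are.

Things in the scene. Friction and masses are not known exactly. Their poses are not given: they have to be found in the camera images.
- rack: bamboo board 100 x 250 x 12 mm, fixed to the bench, carrying three foot blocks in a row along its y axis at 75 mm spacing (which block is where varies). Origin: centre of its underside on the work surface.
- foot_a: bamboo foot block 56 x 56 x 28 mm, fixed on the rack board. Origin: centre of its underside, 12 mm above the work surface; its top face lies at 40 mm. Same yaw as the rack. Holds sound dowel a.
- foot_b: bamboo foot block 56 x 56 x 28 mm, fixed on the rack board. Origin: centre of its underside, 12 mm above the work surface; its top face lies at 40 mm. Same yaw as the rack. Holds sound dowel b.
- foot_c: bamboo foot block 56 x 56 x 28 mm, fixed on the rack board. Origin: centre of its underside, 12 mm above the work surface; its top face lies at 40 mm. Same yaw as the rack. Has a loose 22 mm hole, 20 mm deep, in which the short dowel stands.
- dowel_a (a joint): how far a sound dark wooden dowel (18 mm thick, upright, centred in foot_a) has gone down, in m: 0 = 32 mm proud of its block (top at z 72 mm), 0.032 = home, top flush (z 40 mm). Starts 24 to 32 mm proud. A sprung sleeve grips it: 8 to 10 N moves it slowly, 4 N more at 0.2 m/s; it stays where left. A swift blow drives it at over 60 mm/s.
- dowel_b (a joint): how far a sound dark wooden dowel (18 mm thick, upright, centred in foot_b) has gone down, in m: 0 = 32 mm proud of its block (top at z 72 mm), 0.032 = home, top flush (z 40 mm). Starts 24 to 32 mm proud. A sprung sleeve grips it: 8 to 10 N moves it slowly, 4 N more at 0.2 m/s; it stays where left. A swift blow drives it at over 60 mm/s.
- short_dowel: the short dark wooden dowel, loose, 18 mm diameter, 33 mm long, z axis along it. Origin: centre of its lower end, at the start 20 mm above the work surface; so it shows only 13 mm above its block. Lifts straight out.
- reject_tray: black open tray 130 x 130 x 45 mm, walls and floor 5 mm, fixed. Origin: centre of its underside.
- mat: cork mat 200 (x) x 130 (y) x 4 mm, fixed. Origin: centre of its underside.
- mallet: wooden mallet, 0.2 to 0.4 kg, standing by itself on the lower face of its barrel head (64 mm tall, face 40 mm, waist 47 mm across, axis z). Origin: centre of that face, the striking face, 4 mm above the work surface at the start. A straight handle, 22 x 22 mm section, sticks out level to -x, its axis 32 mm above the face, ending 130 mm from the head axis. Balance point 23 mm along it.
- glass_jar: bystander: glass jar with cork ball stopper, 68 mm diameter, 127 mm tall. Origin: centre of its underside.
- dispenser: bystander: black soap dispenser with bamboo collar, 66 mm diameter, 147 mm tall. Origin: centre of its underside.
- pepper_mill: bystander: bamboo and glass pepper mill, 48 mm diameter, 126 mm tall. Origin: centre of its underside.

How it is judged:
On the way, in this order (a step that is already met when the one before it is completed fails the run):
1. the short dowel lies in the reject tray, let go (x of short_dowel in the frame of reject_tray between -0.062 and 0.062 m and y of short_dowel in the frame of reject_tray between -0.062 and 0.062 m and height (world z) of short_dowel below 0.04 m and contact force between short_dowel and the fingers below 0.1 N), for 0.2 s.
2. a sound dowel goes down under the mallet faster than 60 mm/s (((contact force between mallet and dowel_a above 1.5 N and velocity of joint dowel_a above 0.06 m/s) or (contact force between mallet and dowel_b above 1.5 N and velocity of joint dowel_b above 0.06 m/s))).
3. one sound dowel is home and the other goes down under the mallet faster than 60 mm/s (((value of joint dowel_a above 0.0295 m and contact force between mallet and dowel_b above 1.5 N and velocity of joint dowel_b above 0.06 m/s) or (value of joint dowel_b above 0.0295 m and contact force between mallet and dowel_a above 1.5 N and velocity of joint dowel_a above 0.06 m/s))).
At the end, for the whole second after the job is handed in: Both sound dowels stand less than 2.5 mm proud of their blocks; the short dowel lies in the reject tray; the mallet stands on the face of its head (upright within 0.15 rad) with the head's axis over the cork mat; mallet and short dowel are released and at rest (all of step 1 and value of joint each of dowel_a, dowel_b above 0.0295 m and x of mallet in the frame of mat between -0.1 and 0.1 m and y of mallet in the frame of mat between -0.065 and 0.065 m and z of mallet in the frame of mat below 0.01 m and angle between mallet's own z axis and vertical below 0.15 rad and linear speed of mallet below 0.02 m/s and linear speed of short_dowel below 0.03 m/s); the robot touches nothing.
It fails at once if the gripper or arm pushes a sound dowel (over 3 N) (contact force between any of the fingers, the arm and dowel_a above 3 N or contact force between any of the fingers, the arm and dowel_b above 3 N).
It fails at once if a bystander is moved by more than 30 mm or tipped (distance of any of glass_jar, dispenser, pepper_mill from where it was at the start of the episode above 0.03 m or angle between any of glass_jar, dispenser, pepper_mill's own z axis and vertical above 0.4 rad).
It also fails if it takes over 62 s, if anything falls off the work surface, if the arm or the gripper's body presses on something with over 40 N, if the wrist force passes 120 N, or if a joint passes its speed limit or range.

## Robot

A 6-joint arm with a two-finger parallel gripper is mounted at the origin on the work surface. World frame = base frame: x ahead of the robot, y to its left, z up, the work surface at z = 0. Lengths are in m, angles in rad, forces in N, time in s.
With the tool pointing down it reaches from about 0.3 to 0.825 m from the base axis. Payload 5.4 kg.
Tool frame: the origin (TCP) lies at the very end of the fingers, on their centre line; the grasp point (between the pads) lies 19 mm behind it; z points along the fingers, y is the line along which they close (so a half turn about z gives the same grasp; the last joint's range is limited). The gripper opens to 92 mm and grips with 3 to 60 N. Pads are 20 mm wide; open, the fingers measure 128 mm over their backs; the gripper's body (75 mm by 189 mm) begins 69 mm behind the grasp point.
Start: joints at [-0.21, 0.158, 1.597, -0, 1.386, -0.21], TCP at [0.575, -0, 0.215] pointing down, gripper open.
Joint ranges: [-2.91, 2.91], [-0.94, 2.29], [0.18, 2.7], [-1.29, 4.43], [0.17, 2.64], [-3, 3]. Speed limits (rad/s): [2.57, 2.57, 3.14, 3.14, 3.14, 3.14].

## Interface

Orientations are given as a rotation vector (axis times angle).
In Python, from workcell import bot gives the robot as it stands. Calls block until the motion is done:
- bot.goto(position, orientation): joint-space move of the TCP to a pose.
- bot.line_to(position, rot=None, max_speed=0.15): straight line of the TCP; rot=None keeps the orientation; max_speed is the mean speed in m/s.
- bot.set_joints(angles): joint-space move.
- bot.set_gripper(opening, newtons=None): opening from 0.0 (shut) to 1.0 (fully open); newtons is the grip in N (None keeps the last); returns when the fingers have stopped.
- bot.hold(seconds).
- bot.inverse_kinematics(position, orientation): joint angles nearest the present ones, or None.
- bot.read_camera(name): name is "scene" or "side" or "wrist"; returns a dict with "pixels" (480x640x3 uint8, blue, green, red), "fx", "fy", "cx", "cy" (pixels), "k1" (the pictures are not rectified: a ray, as slopes to the right and down, at radius r is drawn at 1 + k1 r^2 times it, then the intrinsics apply), "R" (3x3) and "t" (3): a world point X has camera coordinates R X + t. Camera axes: x right, y down, z forward; pixel columns grow to the right and rows downward; lengths in m; the calibration is good to about 2 mm. A picture is of the moment at which its call begins. There is no depth.
A pose or a line that the arm cannot do raises bot.MotionError and nothing moves.
- bot.job_done(): hands the job in; it is judged then, once.
Readings, each from a call of its own:
- bot.current_clock(): time.
- bot.current_joints(): joint angles.
- bot.current_joint_vel(): joint speeds.
- bot.current_effort(): joint torques, N m.
- bot.current_ee_pos(): TCP position.
- bot.current_tool_rot(): TCP orientation.
- bot.current_contact_force(): force on the tool from outside, world axes, zero at the start.
- bot.current_ft_torque(): the same for the moment, N m.
- bot.current_opening(): opening from 0.0 (shut) to 1.0 (fully open).
- bot.current_grip_force(): force on a finger pad.
Only numpy, scipy, OpenCV 4.12 (cv2) and the standard library are available. Lean on these libraries where they do the work, as an engineer would, in place of code of your own. Each camera call takes 0.05 s, during which the arm holds its last target. There are 200 camera calls.

## Working session

There is one attempt and no reset: what is moved stays moved. The work goes in short steps, each a Python script; the robot and the scene stay as the last script left them, time stands still between calls to the robot, and variables do not carry over. Pictures are saved under pics/ and viewed, at most 11 in all, crops included, and the job is handed in when it is done.

```bash
mkdir -p pics; ls; cat > h.py <<'E'
import numpy as np, cv2
from workcell import bot
def cam(n,save=None):
    c=bot.read_camera(n)
    c={k:(np.array(v) if k in('R','t','pixels') else v) for k,v in c.items()}
    if save: cv2.imwrite(f'pics/{save}.png',c['pixels'])
    return c
def ray(c,uv):
    K=np.array([[c['fx'],0,c['cx']],[0,c['fy'],c['cy']],[0,0,1.]])
    p=cv2.undistortPoints(np.array([[uv]],float),K,np.array([c['k1'],0,0,0.]))[0,0]
    return -c['R'].T@c['t'], c['R'].T@np.array([p[0],p[1],1.])
def onz(c,uv,z):
    o,d=ray(c,uv); return o+d*(z-o[2])/d[2]
def proj(c,X):
    K=np.array([[c['fx'],0,c['cx']],[0,c['fy'],c['cy']],[0,0,1.]])
    return cv2.projectPoints(np.array([X],float),cv2.Rodrigues(np.array(c['R'],float))[0],np.array(c['t'],float),K,np.array([c['k1'],0,0,0.]))[0].reshape(2)
E
python3 - <<'E'
from h import *
for n in('scene','side','wrist'):
    c=cam(n,n+'0'); print(n,c['fx'],c['k1'],-c['R'].T@c['t'],c['R'][2])
print(bot.current_tool_rot(),bot.current_clock())
E
```

```text
pics
scene 493.59169328181645 0.044369187834856 [1.31256083 0.0560921  0.69767132] [-0.72892195 -0.06035423 -0.68193119]
side 604.3362833247292 0.046664368281782664 [ 0.18289623 -0.69913354  0.75207587] [ 0.41792085  0.64945553 -0.6352556 ]
wrist 404.5926074943909 -0.05069208319942951 [0.57445545 0.06505995 0.38402926] [-0.00120514 -0.23330028 -0.97240399]
[-2.22061406e+00 -2.22053260e+00  1.26297440e-03] 0.15
```

View pics/scene0.png

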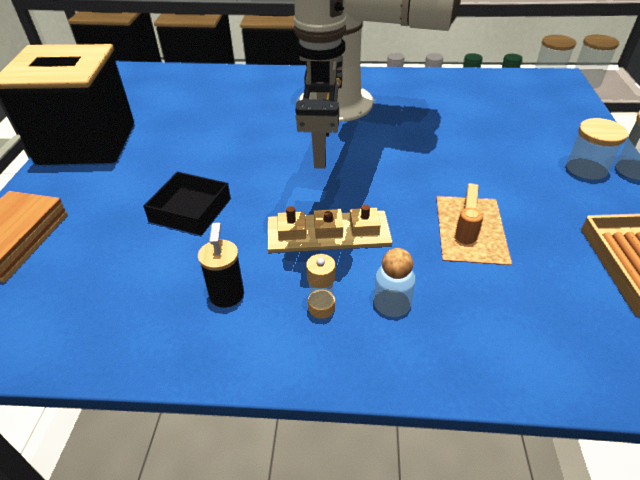

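View pics/side0.png

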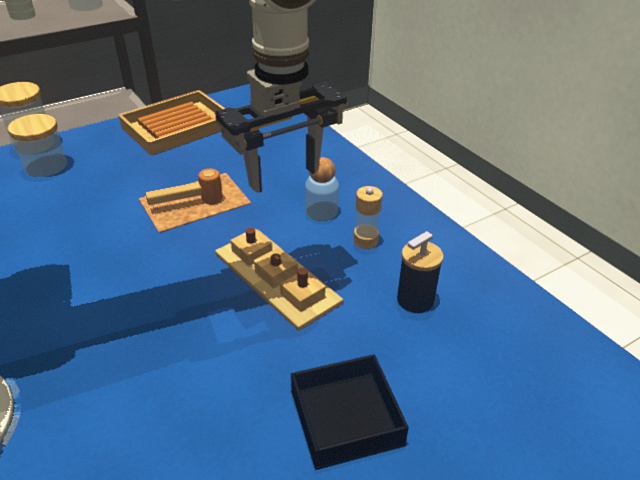

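The scene view shows the dowels at (291,212), (328,216) and (365,210), with the middle one short. The tray is near (188,200) and the mallet head near (470,222), with its handle pointing to the robot. The side view has the dowels at (251,233), (276,258) and (302,274). I'll triangulate these roughly.

```bash
cat >> h.py <<'E'
def tri(c1,p1,c2,p2):
    A=np.zeros((3,3));b=np.zeros(3)
    for c,p in((c1,p1),(c2,p2)):
        o,d=ray(c,p);d=d/np.linalg.norm(d);M=np.eye(3)-np.outer(d,d);A+=M;b+=M@o
    return np.linalg.solve(A,b)
E
python3 - <<'E'
from h import *
np.set_printoptions(precision=4,suppress=True)
s=cam('scene');d=cam('side')
def blobs(c,roi,f,amin=20):
    x0,y0,x1,y1=roi; p=c['pixels'][y0:y1,x0:x1].astype(int); m=f(p).astype('uint8')
    n,l,st,ce=cv2.connectedComponentsWithStats(m)
    return [(st[i,:4]+[x0,y0,0,0],st[i,4],ce[i]+[x0,y0]) for i in range(1,n) if st[i,4]>=amin]
dark=lambda p:(p[...,2]<90)&(p[...,0]<60)
for c,r in((s,(262,195,395,255)),(d,(210,222,350,330))):
    for b in blobs(c,r,dark): print(b)
for n,a,b in(('d-',(291,209),(302,269)),('dm',(328,213.5),(276,256)),('d+',(365,207),(250,230)),('malletTop',(471,211),(209,173)),('handleend',(473,187),(149,193))):
    print(n,tri(s,a,d,b))
# corners at known heights
for n,c,pts,z in(('tray s',s,[(183,174),(230,182),(196,217),(146,203)],.045),('tray d',d,[(291,373),(375,356),(407,430),(317,450)],.045),
  ('mat s',s,[(438,198),(500,200),(509,262),(441,260)],.004),('mat d',d,[(139,199),(228,176),(250,202),(160,228)],.004),
  ('rack s',s,[(275,215),(386,211),(391,240),(267,244)],.012),('rack d',d,[(216,251),(252,231),(343,299),(298,325)],.012),
  ('mill jar disp base s',s,[(321,310),(393,306),(225,297)],0.005),('same d',d,[(367,241),(322,212),(417,300)],0.005)):
    P=np.array([onz(c,p,z) for p in pts]);print(n,P[:,:2].tolist() if 0 else P[:,:2].round(3).tolist(),P.mean(0).round(3))
E
```

```text
(array([287, 210,   8,  13]), np.int32(88), array([290.6477, 216.3977]))
(array([361, 209,   8,  10]), np.int32(64), array([364.7188, 213.8438]))
(array([324, 212,   9,  10]), np.int32(73), array([328.1096, 217.0685]))
(array([246, 232,  10,  11]), np.int32(81), array([250.5432, 237.3704]))
(array([239, 250,  11,  15]), np.int32(57), array([243.9474, 257.1053]))
(array([270, 254,  12,  12]), np.int32(96), array([275.1354, 260.25  ]))
(array([229, 265,  40,  38]), np.int32(80), array([249.4125, 284.075 ]))
(array([255, 264,  18,  23]), np.int32(90), array([264.2333, 275.7778]))
(array([292, 266,  16,  21]), np.int32(141), array([301.1348, 278.    ]))
d- [ 0.5694 -0.0601  0.072 ]
dm [0.5586 0.0116 0.0535]
d+ [0.5478 0.0858 0.0655]
malletTop [0.5599 0.2889 0.0724]
handleend [0.4422 0.3184 0.0452]
tray s [[0.43, -0.321], [0.453, -0.21], [0.573, -0.255], [0.535, -0.371]] [ 0.498 -0.289  0.045]
tray d [[0.455, -0.216], [0.577, -0.255], [0.538, -0.378], [0.421, -0.339]] [ 0.497 -0.297  0.045]
mat s [[0.435, 0.25], [0.436, 0.383], [0.626, 0.364], [0.628, 0.235]] [0.531 0.308 0.004]
mat d [[0.431, 0.373], [0.629, 0.354], [0.624, 0.241], [0.432, 0.257]] [0.529 0.306 0.004]
rack s [[0.521, -0.104], [0.495, 0.132], [0.585, 0.14], [0.61, -0.108]] [0.553 0.015 0.012]
rack d [[0.493, 0.126], [0.578, 0.143], [0.623, -0.105], [0.527, -0.115]] [0.555 0.012 0.012]
mill jar disp base s [[0.765, 0.011], [0.748, 0.138], [0.745, -0.166]] [ 0.753 -0.006  0.005]
same d [[0.756, 0.006], [0.733, 0.131], [0.735, -0.169]] [ 0.741 -0.011  0.005]
```

View pics/wrist0.png

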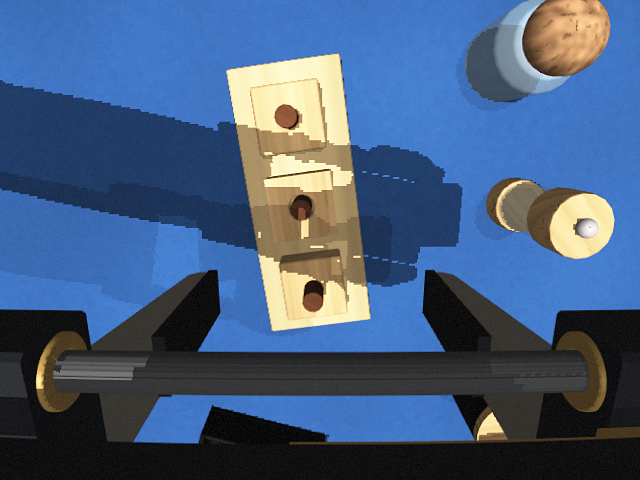

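The wrist view shows dowel tops at (286,116), (302,208, the short one) and (313,302), with the gripper clear of everything. The rays agree with the given heights: tops at 72, 53 and 66 mm. Next I'll refine from the wrist view and lift the short dowel.

```bash
cat >> h.py <<'E'
from scipy.spatial.transform import Rotation as Ro
def down(yaw): # tool pointing down, tool y (closing line) at world angle yaw
    R=np.array([[-np.sin(yaw),np.cos(yaw),0],[np.cos(yaw),np.sin(yaw),0],[0,0,-1]])
    R=np.c_[R[:2].T@np.eye(2), [0,0,0]] if 0 else R
    y=np.array([np.cos(yaw),np.sin(yaw),0]);z=np.array([0,0,-1.]);x=np.cross(y,z)
    if x[1]<0: x,y=-x,-y
    return Ro.from_matrix(np.c_[x,y,z]).as_rotvec()
E
python3 - <<'E'
from h import *
np.set_printoptions(precision=4,suppress=True)
w=cam('wrist')
A=onz(w,(286,116),.066);M=onz(w,(301,207),.053);B=onz(w,(313,302),.071)
print(A,M,B,np.linalg.norm(A-M),np.linalg.norm(B-M),bot.current_tool_rot(),down(0))
yaw=np.arctan2(-(A-B)[0],(A-B)[1]);print('yaw',yaw,(A+B)/2)
p=((A+B)/2+M)[:2]/2
r=down(yaw)
bot.goto([*p,.11],r)
bot.set_gripper(.55)
bot.line_to([*p,.042],max_speed=.15)
print(bot.current_ee_pos(),bot.current_contact_force())
bot.set_gripper(0,20)
print('grip',bot.current_opening()*92,bot.current_grip_force())
bot.line_to([*p,.13],max_speed=.15)
print('grip',bot.current_opening()*92,bot.current_grip_force(),bot.current_clock())
cam('side','lift')
E
```

```text
[0.5481 0.084  0.066 ] [0.558  0.0121 0.053 ] [ 0.5678 -0.0645  0.071 ] 0.07369709488217482 0.07933552930946024 [-2.2211 -2.2211  0.0005] [2.2214 2.2214 0.    ]
yaw 0.13225510683111863 [0.5579 0.0097 0.0685]
[0.5579 0.011  0.0417] [-0.1559 -0.2426 -0.9328]
grip 16.979107590283935 19.957475066184998
grip 16.960045342899665 19.956940412521362 3.5
```

```bash
python3 - <<'E'
from h import *
np.set_printoptions(precision=4,suppress=True)
p=[.498,-.294]; r=down(-.34)
bot.goto([*p,.15],r)
bot.line_to([*p,.031],max_speed=.2)
print(bot.current_opening()*92,bot.current_contact_force())
bot.set_gripper(.45)
bot.line_to([*p,.17],max_speed=.25)
print(bot.current_clock())
cam('wrist','tray')
# go look at the mallet
yaw=-.24
bot.goto([.545,.292,.25],down(yaw+np.pi/2)); bot.set_gripper(1.)
print(bot.current_clock(),bot.current_joints(),bot.current_tool_rot())
cam('wrist','mal'); cam('scene','sc2')
E
python3 -c "
import cv2,numpy as np
a=cv2.imread('pics/tray.png');b=cv2.imread('pics/mal.png')
cv2.imwrite('pics/tm.png',cv2.resize(np.hstack([a,b]),(800,300)))"
```

```text
16.840102948531303 [-0.6011 -0.4948  0.0479]
6.725
9.7583 [ 0.2967  0.2486  1.423  -0.      1.4699 -1.0341] [0.376 3.119 0.   ]
```

View pics/tm.png

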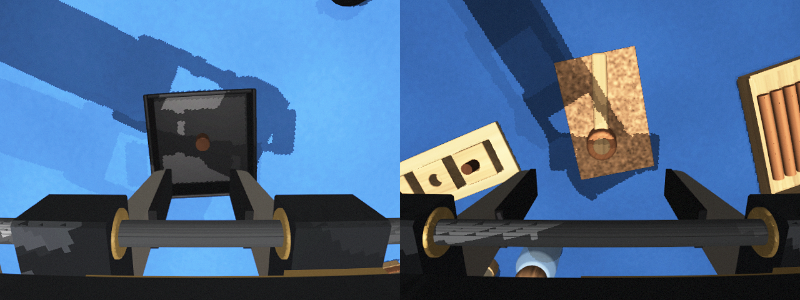

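View pics/mal.png

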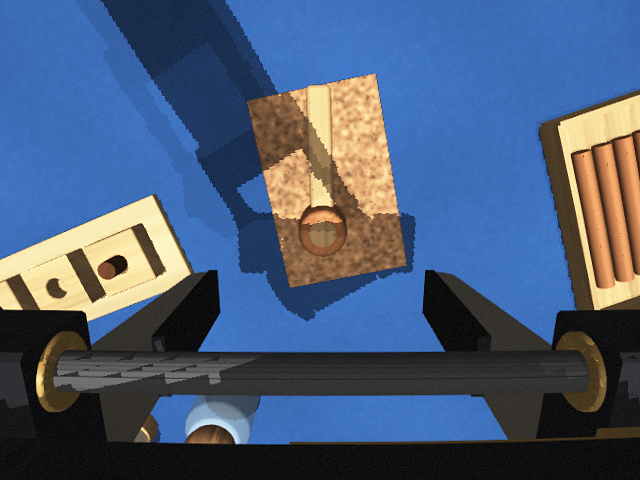

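The short dowel stands in the tray, away from the walls. In the wrist view the mallet top face is centred near (323,234), and the handle runs straight up to (319,86).

```bash
python3 - <<'E'
from h import *
np.set_printoptions(precision=4,suppress=True)
w=cam('wrist')
h=onz(w,(323,234),.068); e=onz(w,(319,88),.047); 
q=onz(w,(323,230),.036)
v=(h-e)[:2]; yaw=np.arctan2(v[1],v[0])
print(h,e,np.linalg.norm(v),yaw)
p=h[:2]
bot.goto([*p,.13],down(yaw+np.pi/2))
bot.line_to([*p,.019],max_speed=.15)   # tips 15 mm above face
print(bot.current_contact_force(),bot.current_ee_pos())
bot.set_gripper(0,60)
print('grip',bot.current_opening()*92,bot.current_grip_force(),bot.current_ee_pos())
z=bot.current_ee_pos()[2]
bot.line_to([*p,.2],max_speed=.15)
print('z0',z,'grip',bot.current_opening()*92,bot.current_contact_force(),bot.current_ft_torque(),bot.current_clock())
cam('side','grasp'); cam('scene','grasp2')
E
python3 -c "
import cv2,numpy as np
a=cv2.imread('pics/grasp.png')[60:300,80:400];b=cv2.imread('pics/grasp2.png')[60:300,300:620]
cv2.imwrite('pics/g.png',cv2.resize(np.hstack([a,b]),(800,300)))"
```

```text
[0.5604 0.2899 0.068 ] [0.4367 0.3167 0.047 ] 0.12657935809970314 -0.2131384432815774
[-0.1505  0.3171 -0.3534] [0.5617 0.2903 0.0206]
grip 41.057543998974865 60.000096559524536 [0.5604 0.2898 0.019 ]
z0 0.0189842614764157 grip 40.90502223648839 [-0.521  -0.6056 -2.6342] [ 0.0906 -0.1076  0.0154] 13.525
```

View pics/g.png

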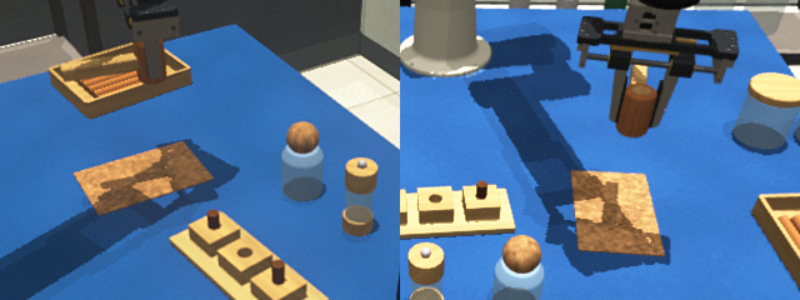

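The mallet is held and hangs about upright. The 41 mm opening is less than the 47 mm waist, so I'll check the grip with a closer crop.

```bash
python3 - <<'E'
from h import *
a=cv2.imread('pics/grasp.png')[60:150,150:250];b=cv2.imread('pics/grasp2.png')[90:180,470:570]
w=cam('wrist')['pixels']
o=np.hstack([cv2.resize(a,(333,300),interpolation=2),cv2.resize(b,(333,300),interpolation=2)])
cv2.imwrite('pics/g2.png',np.vstack([o,cv2.resize(w[120:480,:],(666,300))]))
E
```

```text
(no output)
```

View pics/g2.png

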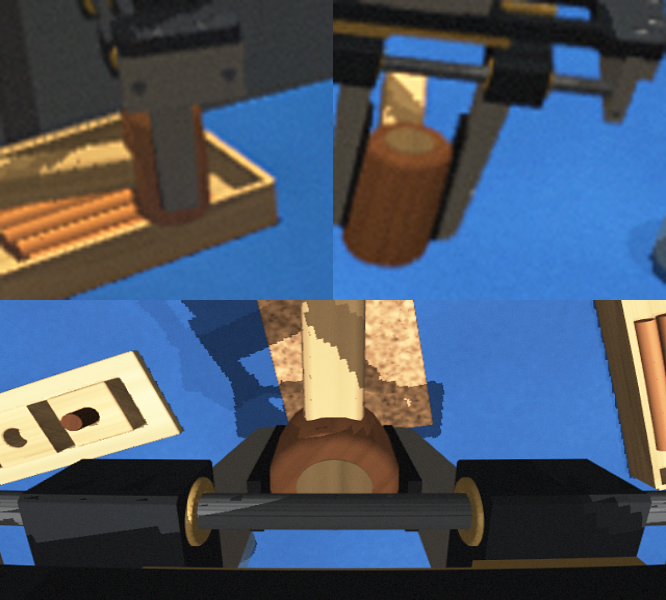

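The mallet is straight and central in the pads. Now I'll strike dowel A, at +y.

```bash
cat >> h.py <<'E'
def blow(p,z1,z0=.125,v=.28):
    bot.line_to([*p,z0],max_speed=.25)
    bot.line_to([*p,z1],max_speed=v)
    print('end',np.round(bot.current_ee_pos(),4),np.round(bot.current_contact_force(),1))
    bot.hold(.15)
    print('   ',np.round(bot.current_ee_pos(),4),np.round(bot.current_contact_force(),1),bot.current_opening()*92)
E
python3 - <<'E'
from h import *
p=[.548,.085]
bot.goto([*p,.17],down(.135+np.pi/2))
print(bot.current_joints())
blow(p,.055)
bot.line_to([*p,.125],max_speed=.25)
blow(p,.0535)
bot.line_to([*p,.17],max_speed=.25)
q=[.5685,-.0625]
bot.goto([*q,.17],down(.135+np.pi/2))
c=cam('scene'); d=cam('side'); print(bot.current_clock())
o=np.hstack([cv2.resize(c['pixels'][190:260,255:405],(600,280)),cv2.resize(d['pixels'][220:330,200:350],(200,147)).repeat(1,0) if 0 else np.zeros((280,1,3),np.uint8)])
o2=cv2.resize(d['pixels'][210:330,200:360],(400,300))
cv2.imwrite('pics/st1.png',np.vstack([o,np.hstack([o2,np.zeros((300,201,3),np.uint8)])]))
E
```

```text
[-6.37556207e-02  1.43417567e-01  1.70381916e+00  1.03657627e-04
  1.29424930e+00  1.37134427e+00]
end [0.5492 0.085  0.0565] [ 0.2 -0.5 -2.1]
    [0.5489 0.085  0.0565] [-0.8  0.2 -1.9] 41.36885053904282
end [0.5472 0.085  0.0523] [-0.8 -0.8 -2.4]
    [0.5478 0.085  0.0533] [ 0.5  0.3 -2.5] 41.729267483842634
19.2583
```

View pics/st1.png

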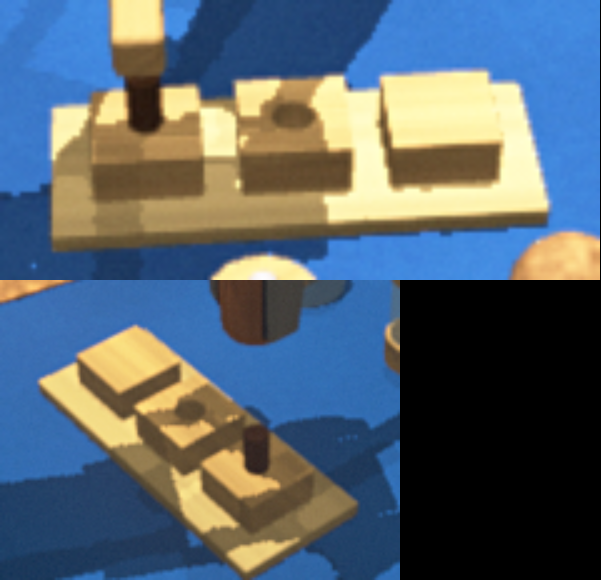

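Dowel A is flush: no dark stub shows on the right block, and the middle hole is empty. The mallet handle now points to +x because of a half turn, but it clears the bystanders. Now dowel B.

```bash
python3 - <<'E'
from h import *
q=[.5685,-.0625]
blow(q,.0545)
bot.line_to([*q,.125],max_speed=.25)
blow(q,.053)
bot.line_to([*q,.2],max_speed=.25)
bot.goto([.53,.305,.2],down(-.08+np.pi/2+.001))
print(bot.current_clock(),bot.current_joints(),bot.current_tool_rot())
c=cam('scene'); d=cam('side'); w=cam('wrist')
o=np.hstack([cv2.resize(c['pixels'][190:260,255:405],(400,187)),cv2.resize(d['pixels'][210:330,200:360],(400,300))[:187]])
o2=np.hstack([cv2.resize(c['pixels'][80:230,400:560],(400,375)),cv2.resize(d['pixels'][50:200,120:280],(400,375))])
cv2.imwrite('pics/st2.png',np.vstack([o,o2]))
E
```

```text
end [ 0.5693 -0.0624  0.0558] [-0.4 -0.3 -2.7]
    [ 0.5697 -0.0627  0.0564] [ 0.5 -0.6 -1.9] 41.55653998927872
end [ 0.5675 -0.0622  0.0516] [ 0.6 -0.5 -2.1]
    [ 0.5686 -0.0625  0.0532] [ 0.3  0.1 -3.4] 41.42435965527627
24.0917 [ 3.24139406e-01  2.62483495e-01  1.50618518e+00 -1.51688050e-04
  1.37355572e+00 -1.16651523e+00] [-1.25784340e-01 -3.13853573e+00  5.71697762e-04]
```

View pics/st2.png

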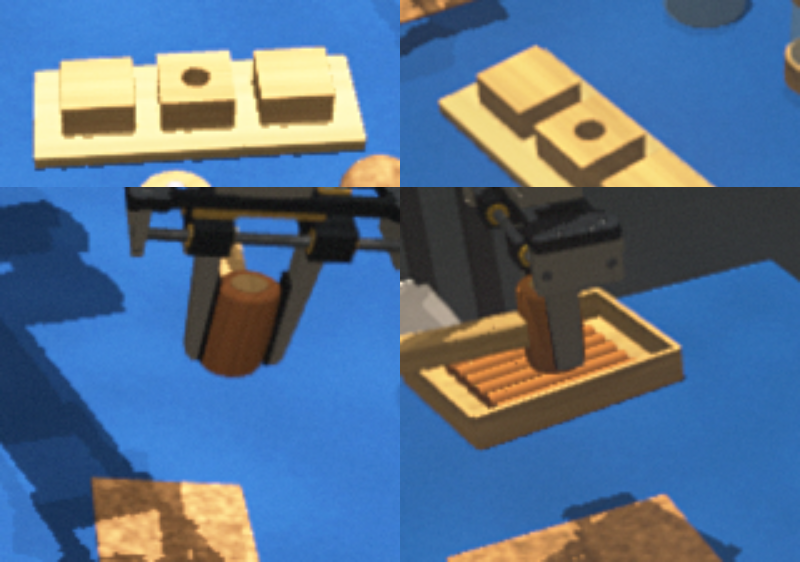

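Both blocks now show clean flush tops. The mallet shifted slightly in the pads, with the head a little toward the handle side. I'll set it down by force and press it flat before letting go.

```bash
python3 - <<'E'
from h import *
p=[.545,.304]
f=lambda:np.mean([bot.current_contact_force()[2] for _ in range(5)])
bot.line_to([*p,.2],max_speed=.2); bot.line_to([*p,.028],max_speed=.2); bot.hold(.1)
b=f();print('base',b)
for z in np.arange(.026,.012,-.001):
    bot.line_to([*p,z],max_speed=.03); g=f(); print(round(z,3),round(g-b,1))
    if g-b>5: break
bot.set_gripper(0,20); bot.hold(.1); print(f()-b)
for k in range(2):
    z-=.001; bot.line_to([*p,z],max_speed=.03); print(round(z,4),round(f()-b,1),bot.current_opening()*92)
print(bot.current_clock())
c=cam('scene'); d=cam('side'); w=cam('wrist')
o2=np.hstack([cv2.resize(c['pixels'][150:270,420:530],(275,300)),cv2.resize(d['pixels'][130:240,130:260],(355,300))])
cv2.imwrite('pics/pl.png',np.vstack([o2,cv2.resize(w['pixels'][120:],(630,300))]))
E
```

```text
base -2.708797292370383
0.026 -0.5
0.025 -0.4
0.024 0.1
0.023 0.0
0.022 -0.5
0.021 -0.1
0.02 0.4
0.019 -0.1
0.018 -0.1
0.017 0.2
0.016 0.6
0.015 -0.1
0.014 -0.5
0.013 -1.4
0.2887544497113579
0.012 -0.6 41.205295345056754
0.011 8.5 41.99584696275578
29.9167
```

View pics/pl.png

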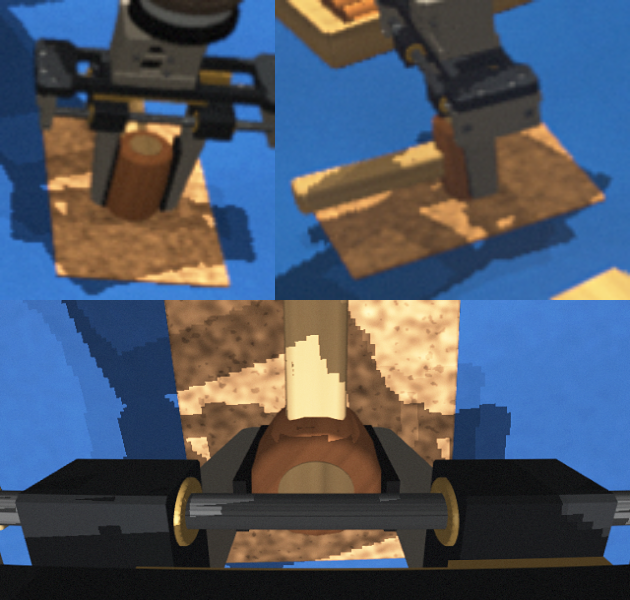

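Contact came at TCP 11 mm with 8.5 N. In the side view the handle runs parallel to the mat edge, so the mallet sits level. I'll release, back off and check.

```bash
python3 - <<'E'
from h import *
p=bot.current_ee_pos()
bot.line_to([.545,.304,.0115],max_speed=.02)
bot.set_gripper(0,8); bot.hold(.1); bot.set_gripper(1.0); bot.hold(.2)
bot.line_to([.545,.304,.2],max_speed=.2)
bot.goto([.45,.1,.3],down(-.08+np.pi/2+.001)); bot.hold(.3)
print(bot.current_clock())
c=cam('scene'); d=cam('side')
o=np.hstack([cv2.resize(c['pixels'][150:330,130:530],(800,360))])
o2=np.hstack([cv2.resize(d['pixels'][150:330,130:350],(290,237)),cv2.resize(d['pixels'][340:470,280:420],(255,237)),cv2.resize(d['pixels'][150:240,130:260],(255,237))])
cv2.imwrite('pics/fin.png',np.vstack([o,o2]))
E
```

```text
34.0583
```

View pics/fin.png

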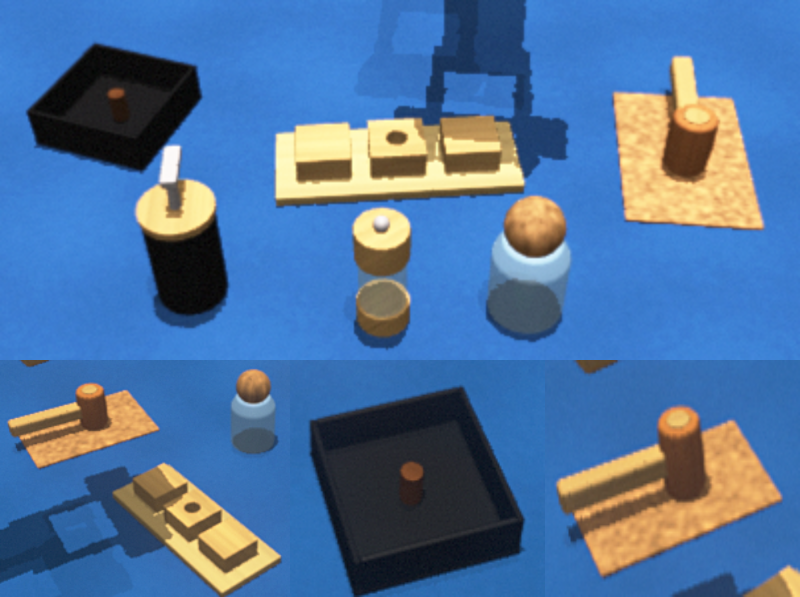

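The mallet stands upright on the mat (bottom right). The short dowel is in the tray, both block tops are flush, and the bystanders have not moved.

```bash
python3 -c "
from workcell import bot
print(bot.job_done())"
```

```text
the job is handed in; nothing more can be done
None
```

Job handed in at about 34 s with no verdict returned: by the camera images the short dowel is in the reject tray, both sound dowels are flush, the mallet stands upright on the mat, and the shop goods are where they were.

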